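Tag out the router and hold its brake-release key turned

ROBOT

A 7-joint arm with a two-finger parallel gripper is mounted at the origin on a cart in front of the work surface, level with it; the furniture and walls round the work are solid. World frame = base frame: x ahead of the robot, y to its left, z up, the work surface at z = 0. Lengths are in m, angles in rad, forces in N, time in s.
With the tool pointing down it reaches from about 0.375 to 0.925 m from the base axis. Payload 3.1 kg.
Tool frame: the origin (TCP) lies between the finger pads; the fingertips stand 19 mm ahead of it and the grasp point (between the pads) is the TCP; z points along the fingers, y is the line along which they close (so a half turn about z gives the same grasp; the last joint's range is limited). The gripper opens to 85 mm and grips with 20 to 120 N. Pads are 22 mm wide; open, the fingers measure 114 mm over their backs; the gripper's body (76 mm by 85 mm) begins 54 mm behind the grasp point. The pads swing forward as they close: fully open they stand 13 mm farther back than shut.
Start: joints at [-1.268, 0.383, 0.044, 1.598, -0.018, 1.161, -0.05], TCP at [0.254, 0.598, 0.228] pointing down, gripper open.
Joint ranges: [-2.61, 2.61], [-0.41, 2.15], [-1.48, 1.57], [0, 2.5], [-1.57, 4.71], [0.05, 1.97], [-2.85, 2.85]. Speed limits (rad/s): [2.79, 2.79, 3.14, 3.14, 3.14, 3.14, 3.14].

INTERFACE

Orientations are given as a unit quaternion [x, y, z, w].
In Python, from bench import move_ptp, movel, move_j, move_gripper, pause, inverse_kinematics, read_camera, camera_params, MotionError, sign_off, look_for, tip_of, read_time_s, read_qpos, read_joint_vel, read_effort, read_eef_pos, read_tcp_rot, read_ft_force, read_ft_torque, read_finger_gap, read_grasp_force gives the robot as it stands. Calls block until the motion is done:
- move_ptp(position, orientation): joint-space move of the TCP to a pose.
- movel(position, orientation=None, speed=0.15): straight line of the TCP; orientation=None keeps the orientation; speed is the mean speed in m/s.
- move_j(angles): joint-space move.
- move_gripper(opening, effort=None): finger opening in m; effort is the grip in N (None keeps the last); returns when the fingers have stopped.
- pause(seconds).
- inverse_kinematics(position, orientation): joint angles nearest the present ones, or None.
- read_camera(name): name is "scene" or "top" or "wrist"; returns the picture (420x560x3 uint8, red, green, blue); there is no depth.
- camera_params(name): a dict with "K" (3x3 intrinsics, pixels), "dist_coeffs" ([k1, k2, p1, p2, k3] as OpenCV has them; the pictures are not rectified), "camera_from_world" (4x4, takes a point from world to camera coordinates). Camera axes: x right, y down, z forward; pixel columns grow to the right and rows downward; lengths in m; the calibration is good to about 2 mm. A picture is of the moment at which its call begins: read the wrist's pose just before it. camera_params takes no time and is no camera call; for the wrist camera it gives the pose at the moment of the call.
A pose or a line that the arm cannot do raises MotionError and nothing moves.
- sign_off(): hands the job in; it is judged then, once.
Trained networks look in the newest picture that a camera, given by its name, has taken for a name from the list of things; names that differ only in an ending like _2 or _b are one class to them, and where a whole thing is asked for, a point or a joint stands for the part that bears it (a point fixed in the world has none). Each returns a list of dicts, best first, with "confidence" (0 to 1); they miss things now and then, are a little off and sometimes report something else, mostly with a low value. They report only what shows in the picture. A call takes as long as a camera call. They do not tell look-alikes from the thing itself.
- look_for(camera, name): "at" ([column, row] in pixels, amid what is visible of it).
- tip_of(camera, name): "at" ([column, row] in pixels: a listed point, or the origin of a listed thing).
Readings, each from a call of its own:
- read_time_s(): time.
- read_qpos(): joint angles.
- read_joint_vel(): joint speeds.
- read_effort(): joint torques, N m.
- read_eef_pos(): TCP position.
- read_tcp_rot(): TCP orientation.
- read_ft_force(): force on the tool from outside, world axes, zero at the start.
- read_ft_torque(): the same for the moment, N m.
- read_finger_gap(): finger opening in m.
- read_grasp_force(): force on a finger pad.
Only numpy, scipy, OpenCV 4.12 (cv2) and the standard library are available. Lean on these libraries where they do the work, as an engineer would, in place of code of your own. Each camera call takes 0.05 s, during which the arm holds its last target. There are 200 camera calls.

TASK

I am about to change the collet, so hang the metal tag by its hole on the hook of the post and let it go. Then take the key out of its wooden holder, push it fully home in the keyway of the interlock box (its pins are sticky, so wiggle it if it stops), turn it a quarter turn clockwise to the stop and keep holding it there: it is sprung, so finish with the key still gripped and turned. Leave the collet, the round case and the sanding block alone.

Things in the scene. Friction and masses are not known exactly. Their poses are not given: they have to be found in the camera images.
- tag: Plain aluminium plate, 8 mm thick (own x), 50 mm wide (own y), 100 mm tall (own z, up), about 0.09 kg. Origin: centre of its lower edge. It starts upright in the tag block, lowest 20 mm in the slot, top 106 mm above the surface. A 22 mm hole goes through along own x, centred 58 mm above the lower edge; the 31 mm of plate above the hole are for gripping across the thickness.
- tag_hole (a point): Centre of the tag's hole; axes as the tag's.
- tag_block: Fixed wooden block 50 (own x) x 80 (own y) x 26 mm with a slot 10 x 52 mm, 20 mm deep, in which the tag stands at the start with the same axes (x across the tag). Origin: centre of its underside.
- hook_post: Fixed steel post, 12 mm thick, 138 mm tall, on a 76 mm round foot; origin: centre of the foot's underside, z up. A straight 7 mm bar (the hook) leaves the post's axis 130 mm up and runs in own -x, roughly towards the robot, rising to 142 mm at 60 mm out, where it ends in a 10 mm ball. The tag goes on over the ball in own +x.
- hook_mid (a point): Point on the hook bar's centre line midway along it: 30 mm from the post axis, 136 mm high; axes as the post's.
- key: Steel key, upright, about 0.09 kg. Origin: blade tip; z up. Blade 16 mm wide (own x), 6 mm thick (own y), round-nosed, up to 26 mm; 6 mm round neck to 38 mm; 22 mm collar to 43 mm; flat windowed bow 30 mm wide (own x), 10 mm thick (own y), to 79 mm: grip it across the 10 mm. It starts upright in the key holder, tip 7 mm above the surface.
- key_shoulder (a point): Centre of the underside of the key's collar, 38 mm above the blade's tip; axes as the key's.
- key_holder: Fixed wooden block 60 x 60 x 45 mm with a loose slot (19 mm along own x, 9 mm along own y) in which the key stands at the start with the same axes. Origin: centre of its underside.
- lock_box: Fixed grey steel interlock box 100 (own x) x 130 (own y) x 55 mm with foot flanges 24 mm wide at both y ends and a cable gland on its +x side; a 70 x 70 x 8 mm steel cover plate lies on top, its upper face 63 mm above the surface. Origin: centre of its underside.
- keyway (a point): Centre of the vertical keyway's mouth, 63 mm above the surface; axes as the box's. Slot 18 mm along own x, 8 mm along own y, 1.5 mm bevel; 17.5 x 7.5 mm in the turning core below the plate. The key fits either way round, blade width along own x. Two sprung pins resist the blade with about 10 N. Home, its collar lies on the cover plate; only then can it turn, and turned it is trapped.
- lock_core (a joint): Turn of the lock core in rad: 0 at the start, grows clockwise seen from above, to a stop at 1.571. A spring drives it back to 0 with 0.03 N m at 0 rising to 0.11 N m at the stop. The key has about 0.1 rad of play in the core.
- collet_1: Bystander: steel collet, 26 mm round, 37 mm tall, standing. Origin: centre of its underside. Leave alone.
- plug_case: Bystander: small round case, 45 mm across, 29 mm tall. Origin: centre of its underside. Leave alone.
- sanding_block: Bystander: cork sanding block 64 x 108 x 35 mm. Origin: centre of its underside. Leave alone.
Mind the look-alikes: they are no part of the job. There is more than one size of the tag; the one meant has the size given above.

How it is judged:
By the outcome, as a careful person would: the job done as asked, in the order asked, and still so for the second after the job is handed in, while the arm keeps its last pose, push and grip.
It also fails if it takes over 64 s, if anything falls off the work surface, if the arm or the gripper's body presses on something with over 40 N, if the wrist force passes 120 N, or if a joint passes its speed limit or range.

## Working session

There is one attempt and no reset: what is moved stays moved. The work goes in short steps, each a Python script; the robot and the scene stay as the last script left them, time stands still between calls to the robot, and variables do not carry over. Pictures are saved under pics/ and viewed, at most 10 in all, crops included, and the job is handed in when it is done.

```bash
ls; mkdir -p pics; cat > h.py <<'E'
from bench import *
import numpy as np, cv2
def px2w(cam,uv,z):
    p=camera_params(cam);T=np.array(p["camera_from_world"]);R=T[:3,:3];t=T[:3,3]
    n=cv2.undistortPoints(np.array([[uv]],float),np.array(p["K"]),np.array(p["dist_coeffs"]))[0,0]
    c=-R.T@t;d=R.T@np.array([n[0],n[1],1]);return c+d*(z-c[2])/d[2]
def w2px(cam,P):
    p=camera_params(cam);T=np.array(p["camera_from_world"])
    return cv2.projectPoints(np.array(P,float).reshape(-1,1,3),cv2.Rodrigues(T[:3,:3])[0],T[:3,3],np.array(p["K"]),np.array(p["dist_coeffs"]))[0][:,0]
def tri(c1,u1,c2,u2):
    from scipy.optimize import least_squares
    return least_squares(lambda X:np.r_[w2px(c1,X)[0]-u1,w2px(c2,X)[0]-u2],[.6,0,.05]).x
def save(cam,n):
    im=read_camera(cam);cv2.imwrite(f"pics/{n}.png",im[:,:,::-1]);return im
def down(yaw): # tool y (closing) direction at yaw+90deg, tool z down
    from scipy.spatial.transform import Rotation as Ro
    return (Ro.from_euler('z',yaw)*Ro.from_euler('x',np.pi)).as_quat()
E
python3 - <<'E'
from h import *
ims=[]
for c in ("scene","top"):
    save(c,c)
    for n in "tag tag_hole tag_block hook_post hook_mid key key_shoulder key_holder lock_box keyway collet_1".split():
        for f in (look_for,tip_of):
            try: print(c,n,f.__name__,[(np.round(d["at"]).tolist(),round(d["confidence"],2)) for d in f(c,n)][:4])
            except Exception as e: print(c,n,f.__name__,e)
print(read_time_s(),read_tcp_rot(), camera_params("top"))
E
```

```text
pics
scene tag call [([264.0, 298.0], 0.72), ([214.0, 305.0], 0.65), ([296.0, 338.0], 0.6)]
scene tag call [([264.0, 321.0], 0.93), ([218.0, 318.0], 0.89), ([297.0, 351.0], 0.74)]
scene tag_hole call [([213.0, 305.0], 0.89), ([295.0, 340.0], 0.74), ([266.0, 295.0], 0.66)]
scene tag_hole call [([213.0, 301.0], 0.85), ([267.0, 298.0], 0.74), ([294.0, 337.0], 0.66)]
scene tag_block call [([265.0, 324.0], 0.59)]
scene tag_block call [([265.0, 324.0], 0.59), ([265.0, 298.0], 0.27)]
scene hook_post call [([233.0, 257.0], 0.79), ([393.0, 198.0], 0.64)]
scene hook_post call [([234.0, 260.0], 0.75), ([390.0, 216.0], 0.33)]
scene hook_mid call [([231.0, 253.0], 0.62)]
scene hook_mid call [([236.0, 213.0], 0.75)]
scene key call [([390.0, 199.0], 0.51)]
scene key call [([390.0, 217.0], 0.67)]
scene key_shoulder call [([394.0, 199.0], 0.45), ([266.0, 294.0], 0.26)]
scene key_shoulder call [([391.0, 206.0], 0.57)]
scene key_holder call [([348.0, 256.0], 0.68), ([391.0, 213.0], 0.58)]
scene key_holder call [([389.0, 222.0], 0.92)]
scene lock_box call [([310.0, 216.0], 0.74)]
scene lock_box call [([
[... 1329 characters left out ...]
.0, 275.0], 0.5)]
top keyway call [([329.0, 217.0], 0.59)]
top collet_1 call []
top collet_1 call [([253.0, 272.0], 0.52)]
2.3 [1.99036908e-01 9.79991994e-01 6.19286967e-06 9.44034946e-06] {'K': array([[505.29920112,   0.        , 277.50548772],
       [  0.        , 505.29920112, 223.06917022],
       [  0.        ,   0.        ,   1.        ]]), 'dist_coeffs': array([0.03027726, 0.        , 0.        , 0.        , 0.        ]), 'camera_from_world': array([[ 0.02303571, -0.99957084,  0.01809701, -0.02322951],
       [-0.98022176, -0.02614138, -0.19616811,  0.58687   ],
       [ 0.196557  , -0.01322021, -0.98040327,  1.14062628],
       [ 0.        ,  0.        ,  0.        ,  1.        ]])}
```

View pictures.

```bash
python3 - <<'E'
import cv2
a=cv2.imread("pics/scene.png");b=cv2.imread("pics/top.png")
cv2.imwrite("pics/s2.png",cv2.resize(a[160:380,170:430],(780,660//1))[:600])
cv2.imwrite("pics/t2.png",cv2.resize(b[130:340,130:410],(800,600),interpolation=cv2.INTER_CUBIC))
E
```

```text
(no output)
```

View pics/s2.png

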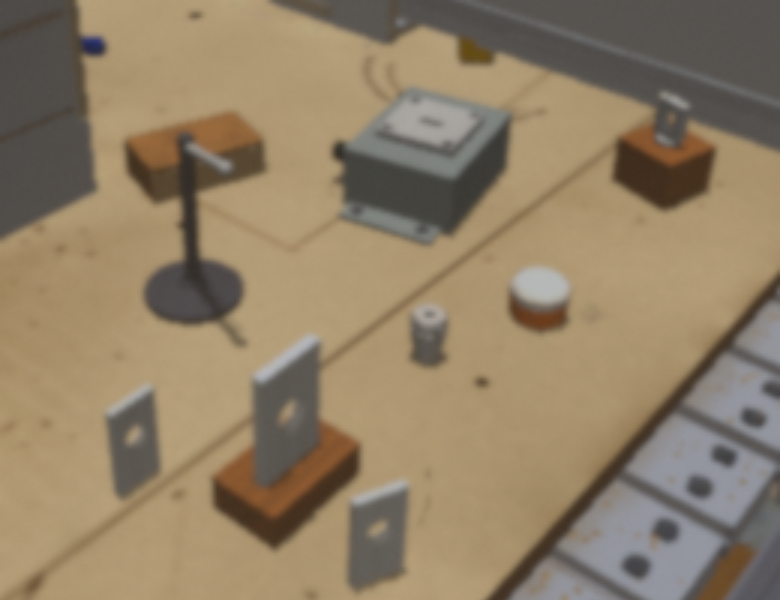

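View pics/t2.png

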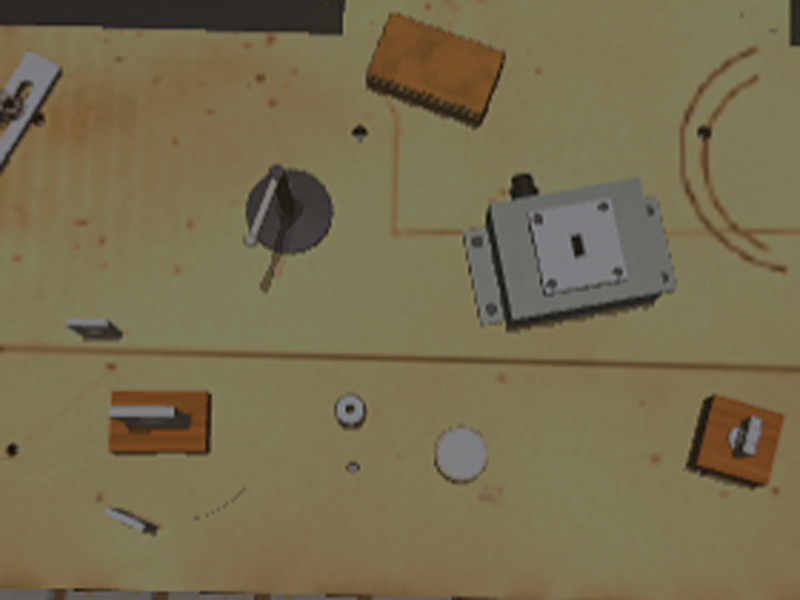

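Tag candidates (scene px): the one in the wooden block (264,298), and free-standing (214,305) and (296,338). The last two are smaller and stand on the table; the one in the block stands tallest and fits "starts in the tag block". The enlarged crop confirms this. The key is at scene (391,200), the keyway at top (332,216), and the hook's ball at top (217,214).

```bash
python3 - <<'E'
from h import *
def c(x,y,z): return px2w("top",(130+x/2.857,130+y/2.857),z)
def p(n,*pts):
    P=np.array([c(*q) for q in pts]); print(n,np.round(P,4).tolist(),"mean",np.round(P.mean(0),4))
p("block",(110,392,.026),(210,392,.026),(209,453,.026),(111,453,.026))
p("tagtop",(110,412,.106),(177,412,.106))
p("foot",(289,211,.004)); p("posttop",(277,172,.138)); p("ball",(250,241,.142))
p("cover",(529,213,.063),(615,202,.063),(627,283,.063),(543,295,.063)); p("keyway",(577,245,.063))
p("holder",(714,395,.045),(783,415,.045),(766,486,.045),(700,465,.045)); p("keytop",(757,418,.086),(745,450,.086))
p("small",(70,323,.08),(108,326,.08)); p("small2",(108,511,.08),(150,527,.08));p("case",(461,453,.029));p("collet",(350,410,.037))
# scene based
for n,uv,z in [("keyS",(391+0,192),.086),("ballS",(170+230/3,160+168/3),.142),("posttopS",(170+187/3,160+140/3),.138)]: print(n,px2w("scene",uv,z))
T=np.array(camera_params("wrist")["camera_from_world"]);print("wristcam",-T[:3,:3].T@T[:3,3],T[2,:3],T[0,:3],camera_params("wrist")["K"][0][0],read_eef_pos(),read_tcp_rot())
E
```

```text
block [[0.4796, 0.2482, 0.026], [0.4816, 0.1651, 0.026], [0.431, 0.1633, 0.026], [0.4291, 0.244, 0.026]] mean [0.4553 0.2051 0.026 ]
tagtop [[0.4556, 0.2312, 0.106], [0.4568, 0.1794, 0.106]] mean [0.4562 0.2053 0.106 ]
foot [[0.644, 0.1074, 0.004]] mean [0.644  0.1074 0.004 ]
posttop [[0.6432, 0.1072, 0.138]] mean [0.6432 0.1072 0.138 ]
ball [[0.5866, 0.1253, 0.142]] mean [0.5866 0.1253 0.142 ]
cover [[0.6337, -0.0973, 0.063], [0.6451, -0.1692, 0.063], [0.5764, -0.1789, 0.063], [0.5645, -0.1094, 0.063]] mean [ 0.605  -0.1387  0.063 ]
keyway [[0.6075, -0.1374, 0.063]] mean [ 0.6075 -0.1374  0.063 ]
holder [[0.4875, -0.2533, 0.045], [0.4725, -0.3099, 0.045], [0.4142, -0.2944, 0.045], [0.4298, -0.2407, 0.045]] mean [ 0.451  -0.2746  0.045 ]
keytop [[0.4654, -0.2782, 0.086], [0.4398, -0.2681, 0.086]] mean [ 0.4526 -0.2731  0.086 ]
small [[0.5286, 0.273, 0.08], [0.5269, 0.2425, 0.08]] mean [0.5278 0.2577 0.08  ]
small2 [[0.3805, 0.2327, 0.08], [0.3689, 0.1992, 0.08]] mean [0.3747 0.216  0.08  ]
case [[0.4357, -0.0455, 0.029]] mean [ 0.4357 -0.0455  0.029 ]
collet [[0.4683, 0.0474, 0.037]] mean [0.4683 0.0474 0.037 ]
keyS [ 0.46521666 -0.2736336   0.086     ]
ballS [0.58862905 0.12390762 0.142     ]
posttopS [0.64224334 0.11255733 0.138     ]
wristcam [0.19065469 0.62497772 0.37403325] [ 0.2512009  -0.10609576 -0.9621028 ] [3.90609228e-01 9.20556467e-01 4.72140624e-04] 307.9013467265389 [0.25359614 0.59850119 0.2276783 ] [1.99036908e-01 9.79991994e-01 6.19286967e-06 9.44034946e-06]
```

```bash
cat > tagp.py <<'E'
from h import *
R=np.deg2rad
post=np.array([.6436,.1073]); hyaw=R(-17.4)
def hookpose(s,dz,g=.037): # tool pose with hole centre at distance s from post axis, dz above bar centre; g = TCP above hole
    ax=np.array([np.cos(hyaw),np.sin(hyaw)]); p=post-s*ax
    return [p[0],p[1],.130+.2*s+dz+g]
E
python3 - <<'E'
from tagp import *
q=down(R(91.4)); t=[.4560,.2052]; zt=.006+.095
move_ptp(t+[.19],q); move_gripper(.05,60)
save("wrist","w1")
print([(d["at"],d["confidence"]) for d in tip_of("wrist","tag_hole")[:3]], w2px("wrist",[t+[.064],t+[.106]]))
movel(t+[zt],q,.12); move_gripper(0,60)
print("gap",read_finger_gap(),read_grasp_force(),read_eef_pos(),read_time_s())
movel(t+[zt+.09],q,.15)
print("gap",read_finger_gap(),read_ft_force())
move_ptp(hookpose(.105,.012),down(hyaw+R(90)))
save("wrist","w2");save("scene","s3");save("top","t3")
print(read_eef_pos(),read_qpos(),read_time_s(), w2px("wrist",[[*post,.138],[.5870,.1250,.142]]))
for c in("scene","top","wrist"):
  for n in ("tag_hole","hook_mid"): print(c,n,[(np.round(d["at"],1).tolist(),round(d["confidence"],2)) for d in tip_of(c,n)[:4]])
im=np.vstack([np.hstack([cv2.resize(cv2.imread("pics/s3.png")[180:300,160:300],(400,300)),cv2.resize(cv2.imread("pics/t3.png")[150:290,150:290],(400,300))]),np.hstack([cv2.resize(cv2.imread("pics/w2.png"),(400,300)),cv2.resize(cv2.imread("pics/w1.png"),(400,300))])])
cv2.imwrite("pics/m1.png",im)
E
```

```text
[([197.4, 176.1], 0.77), ([356.6, 140.0], 0.55), ([286.4, 313.9], 0.49)] [[278.02144735 204.49605916]
 [277.91839933 217.6405819 ]]
gap 0.0021839545263954187 59.16599873453379 [0.45673222 0.20551304 0.10169929] 5.9083
gap 0.0025072656234735756 [-0.36349982  0.02376905 -0.97695766]
[0.54197967 0.13978263 0.19874839] [-0.82064369  0.26947556  0.57585037  1.86776521 -0.16792267  1.05497972
 -0.47928962] 7.325 [[428.3436351  228.35305835]
 [346.01030667 230.08603399]]
scene tag_hole [([212.9, 303.2], 0.8), ([259.0, 216.7], 0.74), ([297.2, 337.2], 0.55), ([388.5, 217.6], 0.45)]
scene hook_mid [([235.2, 211.7], 0.58)]
top tag_hole [([209.7, 232.3], 0.65)]
top hook_mid [([220.7, 201.4], 0.71), ([228.5, 203.3], 0.71)]
wrist tag_hole [([226.0, 65.3], 0.83), ([93.4, 166.2], 0.8)]
wrist hook_mid [([385.7, 220.5], 0.78)]
```

View pics/m1.png

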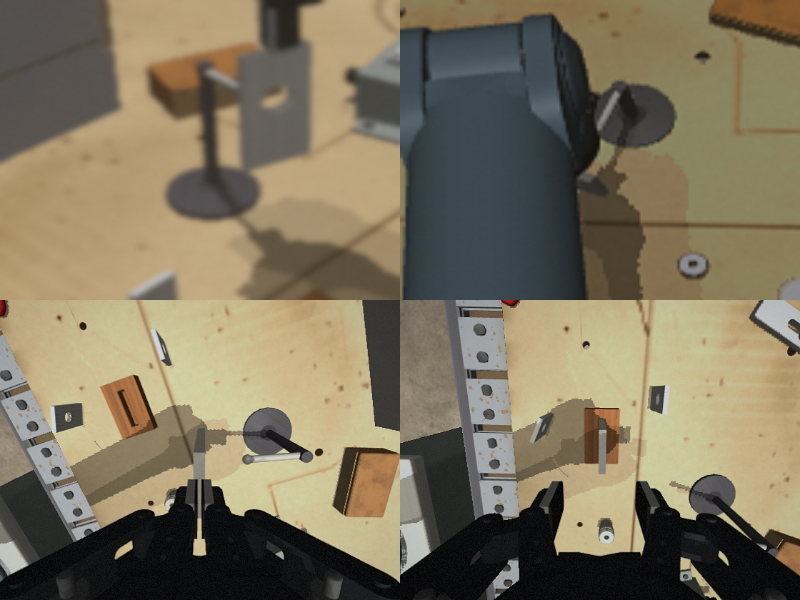

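The tag is held (the slot is empty in the wrist view) and waits in front of the hook. In the wrist view the ball (about 350,224) and post top (431,218) lie about 8 px above where I predicted, so I'll measure that more closely.

```bash
python3 - <<'E'
from tagp import *
e=read_eef_pos(); print(e, hookpose(.105,.012))
a=cv2.imread("pics/w2.png"); s=cv2.imread("pics/s3.png")
hole=np.array(e)-[0,0,.037]
print("hole pred scene",w2px("scene",[hole]))
for P in ([*post,.138],[.5870,.1250,.142],[*post,0]):
    print(w2px("scene",[P]),w2px("wrist",[P]))
b=cv2.imread("pics/w2.png")[120:270,240:440]
cv2.imwrite("pics/m2.png",np.hstack([cv2.resize(b,(440,600*11//20),interpolation=cv2.INTER_CUBIC),cv2.resize(s[190:277,215:295],(360,330),interpolation=cv2.INTER_CUBIC)]))
E
```

```text
[0.54301606 0.13937529 0.200021  ] [np.float64(0.5434047655057909), np.float64(0.1386992831868891), 0.2]
hole pred scene [[257.82768466 217.9924685 ]]
[[233.72058944 205.53116583]] [[425.59681176 227.52790808]]
[[246.86029146 216.49546438]] [[343.79108155 229.35413477]]
[[236.47219544 258.19935467]] [[370.33282951 189.47504005]]
```

View pics/m2.png

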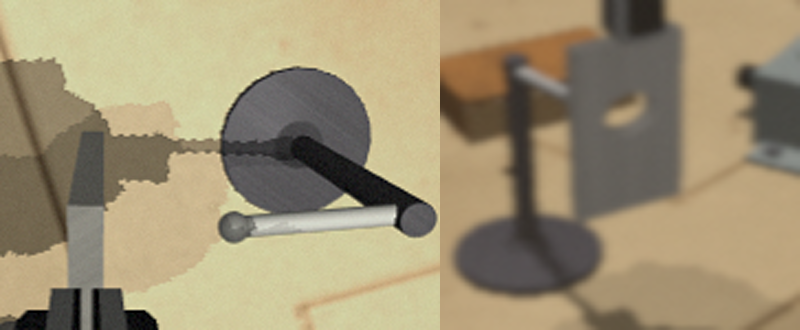

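```bash
python3 - <<'E'
from tagp import *
e=np.array(read_eef_pos()); h=e-[0,0,.037]
y=np.array([-np.sin(hyaw),np.cos(hyaw),0])
print(w2px("wrist",[h+.025*y+[0,0,.042],h+.025*y-[0,0,.058]]),"seen 279.5,213.6 / 281.8,180")
save("wrist","w3")
E
```

```text
[[277.28355784 221.01302113]
 [277.86140795 183.76668029]] seen 279.5,213.6 / 281.8,180
```

Wrist bias is the same for the held tag and for the hook, so the relative estimate holds. Next step: hang the tag.

```bash
sed -i 's/.1073\])/.1085])/' tagp.py; python3 - <<'E'
from tagp import *
q=down(hyaw+R(90))
movel(hookpose(.085,.006-.004),q,.1)
ok=True
f0=np.array(read_ft_force())
for s in np.arange(.075,.0279,-.0095):
    dz=.001 if s<.06 else .142-(.130+.2*s)+.001
    movel(hookpose(s,dz),q,.08)
    f=np.array(read_ft_force())-f0
    print(round(s,4),np.round(f,2))
    if np.linalg.norm(f)>5: ok=False;break
print(ok,read_time_s())
if ok:
    for dz in (-.003,-.005,-.006,-.007):
        movel(hookpose(.028,dz),q,.05); f=np.array(read_ft_force())-f0; print(dz,np.round(f,2))
        if f[2]>1.5: break
    save("scene","s4")
    save("wrist","w4")
cv2.imwrite("pics/m3.png",np.hstack([cv2.resize(cv2.imread("pics/s4.png")[170:270,190:290],(400,400)),cv2.resize(cv2.imread("pics/w4.png")[100:300,180:440],(400,400))]))
E
```

```text
0.075 [-0.83  0.25 -0.71]
0.0655 [-0.91 -0.07 -0.52]
0.056 [-0.27 -0.5  -0.78]
0.0465 [-0.31  0.02 -0.78]
0.037 [-0.57 -0.41 -0.74]
True 9.4417
-0.003 [-0.02 -0.78 -0.51]
-0.005 [ 0.    0.01 -0.22]
-0.006 [-0.26  0.21  0.01]
-0.007 [-1.32 -0.51  3.67]
```

View pics/m3.png

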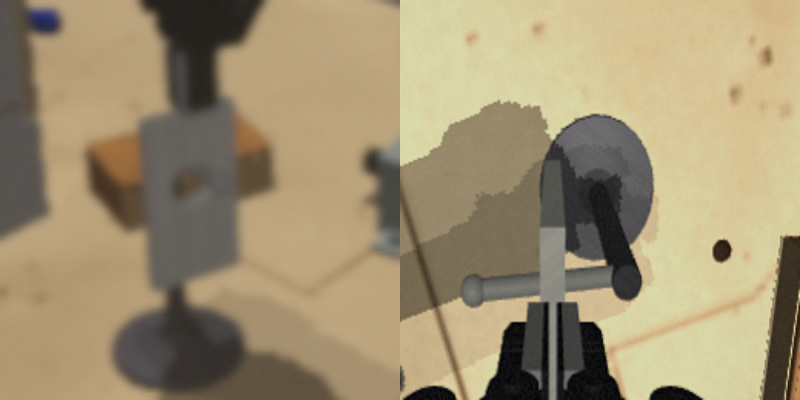

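The hook passes through the hole (scene crop, ball seen in the hole; wrist crop, bar on both sides of the plate) and the tag rests on the bar with 3.7 N. Release.

```bash
python3 - <<'E'
from tagp import *
q=down(hyaw+R(90))
move_gripper(.022,40); print("gap",read_finger_gap(),read_grasp_force())
movel(hookpose(.028,.07),q,.12)
save("scene","s5")
# on to the key
k=[.4515,-.2740]; qk=down(R(164.5))
move_ptp(k+[.20],qk); pause(.4)
print(read_qpos(),read_time_s())
save("wrist","w5"); save("scene","s6")
def net(c,n): print(c,n,[(np.round(d["at"],1).tolist(),round(d["confidence"],2)) for d in tip_of(c,n)[:3]])
net("wrist","key_shoulder");net("wrist","key_holder")
hx=np.array([np.cos(R(-15.5)),np.sin(R(-15.5))]);hy=np.array([-hx[1],hx[0]])
print(w2px("wrist",[k+[.086],k+[.045],k+[0]]))
b=np.array(k); print("corners",w2px("wrist",[[*(b+.03*i*hx+.03*j*hy),.045] for i,j in((1,1),(1,-1),(-1,-1),(-1,1))]))
print("bow",w2px("wrist",[[*(b+.015*i*hx),.086] for i in(-1,1)]))
cv2.imwrite("pics/m4.png",np.hstack([cv2.resize(cv2.imread("pics/s5.png")[170:270,190:290],(300,420)),cv2.resize(cv2.imread("pics/w5.png")[100:310,180:430],(500,420),interpolation=cv2.INTER_CUBIC)]))
E
```

```text
gap 0.02205409578207732 0.0
[-0.11586055  0.20486705  0.65427386  1.94368209 -0.14406077  1.03906013
  1.90227406] 14.1917
wrist key_shoulder [([279.6, 199.7], 0.79)]
wrist key_holder [([278.6, 189.2], 0.62)]
[[279.05061953 207.30292309]
 [279.00578627 196.92093563]
 [278.96814924 188.20623856]]
corners [[308.17575313 225.38115983]
 [249.85797001 225.41967478]
 [248.25087965 166.91986877]
 [309.73410197 166.88231622]]
bow [[279.04424601 190.44483389]
 [279.05679151 223.65702523]]
```

View pics/m4.png

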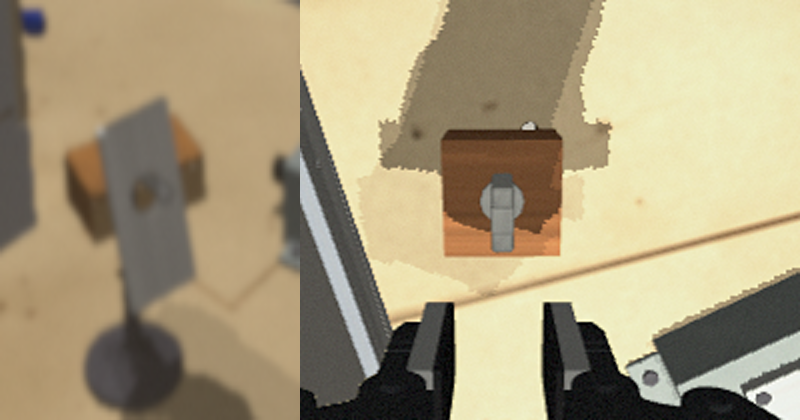

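Tag hangs freely on the hook. The wrist view puts the key collar at about (281,200), within 2 px of prediction, so I'll grip it and take the same wrist view over the keyway; the camera bias then cancels.

```bash
cat > keyp.py <<'E'
from h import *
R=np.deg2rad
def fwd(yaw): return np.array([np.cos(yaw),np.sin(yaw)])
kw=np.array([.6065,-.1380]); kyaw=R(189.2)
E
python3 - <<'E'
from keyp import *
k=np.array([.4515,-.2740]); a=fwd(R(164.5)); qk=down(R(164.5))
m=px2w("wrist",(281,200),.05)[:2]; m2=px2w("wrist",(281,225),.086)[:2]+.015*a
print("wrist key est (along a, across)",[( (v-k)@a,(v-k)@[-a[1],a[0]]) for v in(m,m2)])
g=k-.0015*a
move_gripper(.045,40)
movel([*g,.073],qk,.12)
move_gripper(0,25); f=np.array(read_ft_force()); move_gripper(0,80)
print("gap",read_finger_gap(),f,read_ft_force(),read_eef_pos(),read_time_s())
movel([*g,.12],qk,.08); print("gap",read_finger_gap(),read_grasp_force(),read_ft_force())
movel([*g,.19],qk,.15)
move_ptp([*kw,.213],down(kyaw)); pause(.4)
print(read_qpos(),read_eef_pos(),read_time_s())
save("wrist","w6");save("scene","s7")
print([(np.round(d["at"],1).tolist(),round(d["confidence"],2)) for d in tip_of("wrist","keyway")[:3]])
e=read_eef_pos()
print("pred keyway",w2px("wrist",[[*kw,.063]]),"tip",w2px("wrist",[np.array(e)-[0,0,.066]]))
b=fwd(kyaw);c=np.array([-b[1],b[0]])
print("plate corners",w2px("wrist",[[*(kw+.035*i*b+.035*j*c),.063] for i,j in((1,1),(1,-1),(-1,-1),(-1,1))]))
cv2.imwrite("pics/m5.png",np.hstack([cv2.resize(cv2.imread("pics/w6.png")[130:290,210:350],(525,600),interpolation=cv2.INTER_CUBIC),cv2.resize(cv2.imread("pics/s7.png")[140:260,260:360],(275,600))]))
E
```

```text
wrist key est (along a, across) [(np.float64(-0.0019841187381403383), np.float64(-0.0019653506787399603)), (np.float64(-0.001253301951945306), np.float64(-0.001726043143296677))]
gap 0.007323663549270867 [0.66180531 0.75153168 2.11175461] [-0.16773294  1.30327072  5.76402012] [ 0.45355049 -0.27453531  0.07367107] 16.575
gap 0.007081150569353747 80.50312668085098 [ 0.21103983  0.09305767 -0.92028716]
[-0.23484822  0.36874972  0.49208768  1.70303629 -0.1906228   1.11745003
  2.04283058] [ 0.60598769 -0.13892046  0.21316899] 19.175
[([278.4, 201.6], 0.79)]
pred keyway [[279.44009491 198.22408211]] tip [[279.52819158 224.31320067]]
plate corners [[242.8341462  162.5596101 ]
 [316.02859816 162.50177884]
 [313.82108003 231.72774727]
 [245.07417356 231.78284042]]
```

View pics/m5.png

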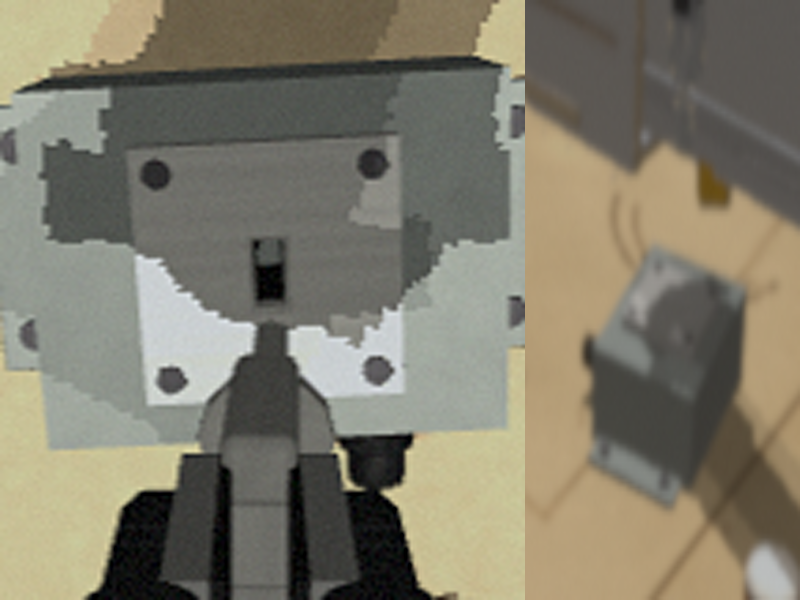

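The view shows the keyway at (281.5,202), the key tip at (282,216), and the box rotated about 2.5° further counter-clockwise than I assumed. I'll correct for that and insert step by step with force checks.

```bash
cat >> keyp.py <<'E'
kyaw=R(191.5); tgt=kw-.0025*fwd(kyaw)
B=fwd(kyaw); C=np.array([-B[1],B[0]])
def go(xy,z,yaw=kyaw,sp=.06):
    movel([*xy,z],down(yaw),sp)
def settle(xy,z,yaw=kyaw): # cancel the static tracking error
    go(xy,z,yaw); pause(.25); e=np.array(read_eef_pos()); d=np.array([*xy,z])-e
    go(np.array(xy)+d[:2],z+d[2],yaw); pause(.2); return d
E
python3 - <<'E'
from keyp import *
move_gripper(0,110)
go(tgt,.15); d=settle(tgt,.137); print("comp",d,read_eef_pos(),read_ft_force())
off=d[:2]; f0=np.array(read_ft_force())
for z in np.arange(.133,.0885,-.002):
    go(tgt+off,z+d[2],sp=.04); f=np.array(read_ft_force())-f0; e=read_eef_pos()
    print(round(z,3),np.round(e,4),np.round(f,1),np.round(read_ft_torque(),2))
    if f[2]>18: break
print(read_time_s())
save("scene","s8");save("wrist","w8")
E
```

```text
comp [-0.00023607  0.00010171 -0.00026818] [ 0.60871924 -0.13740388  0.13676968] [ 0.50206679  0.72327168 -1.24544122]
0.133 [ 0.6083 -0.1373  0.1322] [-0.8 -0.8  0.9] [-0.01  0.01  0.02]
0.131 [ 0.6086 -0.1373  0.1305] [-0.6  0.2 -0.1] [-0.    0.01  0.03]
0.129 [ 0.6086 -0.1373  0.1285] [-0.9 -1.6  0.4] [-0.   -0.03 -0.  ]
0.127 [ 0.6088 -0.1373  0.1266] [-0.5 -1.1 -0.3] [ 0.02 -0.08 -0.01]
0.125 [ 0.6088 -0.1374  0.1246] [ 0.8 -0.9  1.3] [-0.04 -0.15  0.04]
0.123 [ 0.6088 -0.1373  0.1226] [ 0.2 -0.2  0.6] [-0.04 -0.14 -0.  ]
0.121 [ 0.6088 -0.1373  0.1206] [-0.4 -0.7  0.2] [ 0.05 -0.19 -0.02]
0.119 [ 0.6088 -0.1374  0.1186] [ 0.5 -0.6 -1.3] [-0.03 -0.23 -0.01]
0.117 [ 0.6088 -0.1374  0.1166] [ 0.8 -1.4  0.8] [-0.08 -0.31  0.05]
0.115 [ 0.6088 -0.1374  0.1146] [ 1.2 -0.9  0.5] [-0.07 -0.38  0.  ]
0.113 [ 0.6088 -0.1374  0.1126] [ 0.1 -1.4 -0.3] [-0.09 -0.4  -0.01]
0.111 [ 0.6089 -0.1378  0.1107] [ 1.  -1.4  0.2] [-0.27 -0.43  0.02]
0.109 [ 0.6089 -0.138   0.1087] [ 0.9 -2.   1. ] [-0.47 -0.47 -0.02]
0.107 [ 0.6089 -0.1378  0.1067] [ 1.9 -2.7  0.9] [-0.57 -0.55 -0.03]
0.105 [ 0.6089 -0.1377  0.1046] [ 1.9 -3.1  1. ] [-0.64 -0.62 -0.01]
0.103 [ 0.6089 -0.1375  0.1026] [ 1.9 -3.6  1.6] [-0.6  -0.65 -0.01]
0.101 [ 0.6088 -0.1374  0.1005] [ 2.6 -2.7  0.2] [-0.62 -0.65 -0.03]
0.099 [ 0.6087 -0.1373  0.0982] [ 2.2 -3.2 -0.6] [-0.54 -0.75 -0.05]
0.097 [ 0.6088 -0.1373  0.0965] [ 2.2 -3.3  1.9] [-0.46 -0.77 -0.02]
0.095 [ 0.6088 -0.1373  0.0945] [ 2.8 -2.1 -0.2] [-0.43 -0.74 -0.02]
0.093 [ 0.6088 -0.1373  0.0924] [ 1.7 -2.4  0.3] [-0.48 -0.82 -0.08]
0.091 [ 0.609  -0.1373  0.0918] [ 0.7 -2.4  7.4] [-0.27 -0.32 -0.06]
0.089 [ 0.6092 -0.1373  0.0917] [-1.9 -0.9 15.7] [-0.    0.55 -0.06]
27.5583
```

```bash
python3 - <<'E'
import cv2,numpy as np
cv2.imwrite("pics/m6.png",np.hstack([cv2.resize(cv2.imread("pics/w8.png")[130:310,190:370],(450,450),interpolation=cv2.INTER_CUBIC),cv2.resize(cv2.imread("pics/s8.png")[140:250,260:350],(350,450),interpolation=cv2.INTER_CUBIC)]))
E
```

```text
(no output)
```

View pics/m6.png

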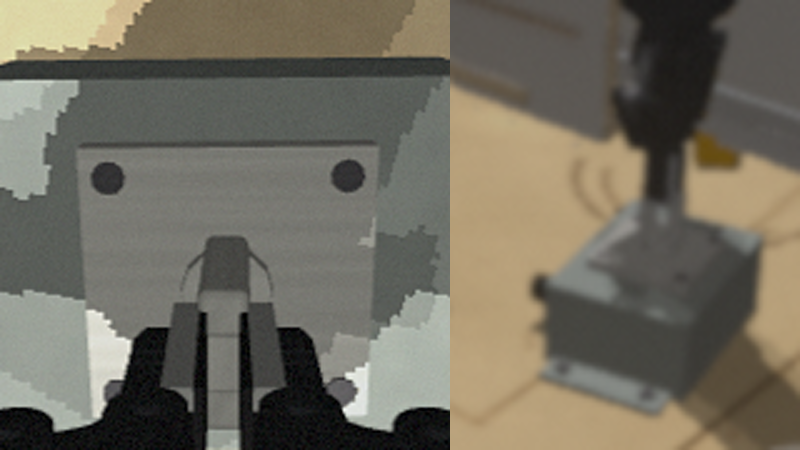

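The collar lies flat on the cover plate and TCP z is 91.7 mm, which matches the home depth I computed. Next, the clockwise turn.

```bash
python3 - <<'E'
from keyp import *
e=np.array(read_eef_pos()); xy=e[:2]; z=.0905
go(xy,z); print(read_eef_pos(),read_ft_force(),read_time_s())
def yaw():
    from scipy.spatial.transform import Rotation as Ro
    x=Ro.from_quat(read_tcp_rot()).as_matrix()[:,0]; return np.rad2deg(np.arctan2(x[1],x[0]))%360
for a in list(range(6,91,6))+[93,96,98,100,102]:
    movel([*xy,z],down(kyaw-R(a)),.03); t=read_ft_torque(); f=read_ft_force()
    print(a,round(yaw(),1),np.round(read_eef_pos(),4),np.round(f,1),np.round(t,2))
    if abs(t[2])>.6 or np.linalg.norm(f[:2])>25: break
print(read_time_s(),read_finger_gap(),read_qpos())
E
```

```text
[ 0.60917837 -0.13721894  0.09175013] [-0.73278492 -0.91380698  8.96885879] 27.9083
6 185.5 [ 0.6094 -0.1371  0.0917] [-0.2 -0.5  8.9] [-0.18  0.07  0.02]
12 179.5 [ 0.6094 -0.1371  0.0918] [-0.4 -0.3  8.8] [-0.18  0.12  0.09]
18 173.5 [ 0.6093 -0.1371  0.0917] [-0.4 -0.7  8.1] [-0.25  0.14  0.  ]
24 167.5 [ 0.6092 -0.137   0.0917] [-0.3 -0.2  8.6] [-0.13  0.21  0.02]
30 161.5 [ 0.6091 -0.137   0.0917] [-1.  -0.1  9.9] [-0.12  0.24  0.02]
36 155.5 [ 0.6091 -0.1368  0.0917] [-1.  -0.1  9.5] [-0.09  0.34  0.  ]
42 149.5 [ 0.609  -0.1368  0.0917] [-0.7 -0.2 10.3] [-0.08  0.34  0.03]
48 143.5 [ 0.6089 -0.1367  0.0917] [-0.5 -0.2  8.9] [-0.01  0.37  0.03]
54 137.5 [ 0.6089 -0.1366  0.0917] [-1.4  1.5 10. ] [-0.02  0.36  0.04]
60 131.5 [ 0.6088 -0.1365  0.0917] [-1.9  0.1  9.8] [0.05 0.44 0.02]
66 125.5 [ 0.6088 -0.1365  0.0917] [-1.4  0.5 10.1] [0.1  0.44 0.09]
72 119.5 [ 0.6088 -0.1364  0.0917] [-0.8  0.8 10.9] [0.12 0.49 0.06]
78 113.5 [ 0.6088 -0.1362  0.0917] [-1.3  0.7 11.2] [0.16 0.51 0.06]
84 107.5 [ 0.6087 -0.1361  0.0917] [-1.1  0.6 11.4] [0.16 0.54 0.02]
90 101.5 [ 0.6088 -0.1361  0.0917] [-2.4  0.8 11. ] [0.23 0.49 0.1 ]
93 98.6 [ 0.6088 -0.1361  0.0917] [-1.9  1.3 11.3] [0.25 0.5  0.05]
96 95.6 [ 0.6088 -0.136   0.0917] [-2.2  1.4 11.7] [0.21 0.5  0.09]
98 93.6 [ 0.6088 -0.1359  0.0917] [-0.9  1.2 11.5] [0.27 0.52 0.23]
100 91.6 [ 0.6088 -0.136   0.0917] [-1.9  1.1 10.7] [0.24 0.54 0.37]
102 89.7 [ 0.6089 -0.1359  0.0917] [-1.4  0.9 11.4] [0.28 0.49 0.58]
33.0333 0.005546045308378511 [-0.47902438  0.63459042  0.84014358  1.79473339 -0.565638    0.97415061
  0.59205241]
```

The torque stayed low until 96°, then rose steeply to 0.58 N m, so the stop is reached. One last look before handing in.

```bash
python3 - <<'E'
from keyp import *
pause(.3); print(read_ft_torque(),read_ft_force(),read_grasp_force())
save("wrist","w9");save("scene","s9")
cv2.imwrite("pics/m7.png",np.hstack([cv2.resize(cv2.imread("pics/w9.png")[100:310,170:390],(440,420),interpolation=cv2.INTER_CUBIC),cv2.resize(cv2.imread("pics/s9.png")[140:340,190:360],(357,420),interpolation=cv2.INTER_CUBIC)]))
E
```

```text
[0.23170129 0.47569808 0.57093642] [-1.03467064  0.70562024 11.36325   ] 113.53205253370106
```

View pics/m7.png

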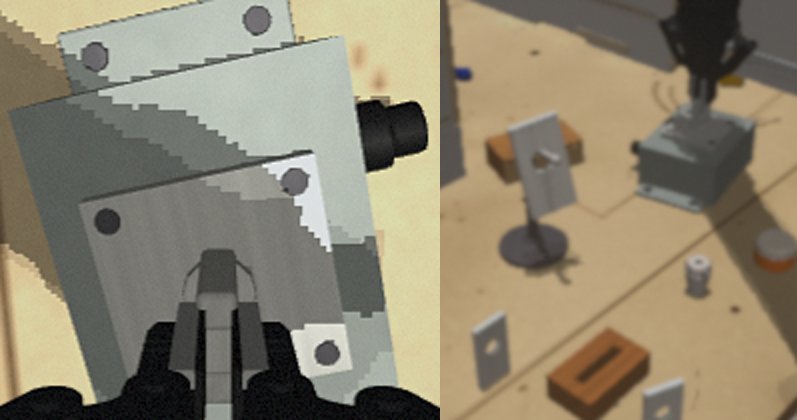

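```bash
python3 -c "
from bench import *
print(sign_off(),read_time_s())"
```

```text
the job is handed in; nothing more can be done
the job is handed in; nothing more can be done
```

I hung the tag on the hook and let it go, then pushed the key fully home and turned it a quarter turn clockwise to the stop, where the arm still grips and holds it. I handed the job in at about 33 s; the collet, round case and sanding block were not touched.

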